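# Seat the window cell in the light path of a receiver tester

### The job

Pick up the window cell, set it upright in the channel of the light bench with its two clear faces looking along the light path (one at the emitter, one at the receiver), and without dropping it. Then slide it along the channel until it has pushed the receiver's sprung light shield back to its stop: feel for the stop and press it gently but surely, not hard, because the window is glass. Let go and leave the cell standing there holding the shield in, and do not disturb the other things on the table.

Things in the scene. Friction and masses are not known exactly. Their poses are not given: they have to be found in the camera images.
- cell_center (a point): Window cell: free upright block 34 x 34 x 70 mm tall, 0.3 kg; the point is its centre, 35 mm up. z up. Faces at +x and -x are clear glass; those at +y and -y solid aluminium plates, to hold it by. From above: black cap between two aluminium edges, a thin steel strip on it running along x, the way the clear faces look. Both ends alike: a half turn makes no difference.
- bench: Light bench, fixed to the table: aluminium base plate 290 (x) x 75 (y) x 12 mm; origin at the centre of its underside, z up. The light path runs along its x, 47 mm above the table, from the emitter (grey box at the -x end, black snout out to x = -70 mm, top 70 mm above the table) to the receiver at the +x end.
- channel_floor (a point): Where to set the cell in: on the floor of the bench's open-topped channel, 30 mm to -x of the bench's centre, 12 mm above the table; axes as the bench. Channel: along x, bench x = -60 to +62 mm, 36 mm wide (1 mm spare each side of the cell), wall tops flared for lead-in, 32 mm above the table, 56 mm wide overall. From here the cell slides to +x, 47 to 71 mm.
- receiver_front (a point): Centre of the receiver box's face, on the light path, axes as the bench; box 62 mm long, 50 wide, top 74 mm above the table. From this face a barrel reaches to -x, with a square black rubber light shield (28 mm) on its end. The barrel is drawn out by a different amount each time, not reported: the shield's free front is 30 to 54 mm to -x of this face.
- receiver: The whole receiver, origin and axes as the bench. Its shield is sprung along x: it gives 8 mm under a soft spring (0.1 N per mm, 0.8 N fully in), then meets a solid stop. The cell's friction on the channel floor (over 1 N) keeps the shield in once let go. A press of 3 to 6 N on the stop is firm and safe; over 10 N cracks the glass.

How it is judged:
On the way, in this order (a step that is already met when the one before it is completed fails the run):
1. the cell stands on the channel floor with its clear faces across the light path, not yet touching the receiver (z of cell_center in the frame of bench between 0.043 and 0.0495 m and y of cell_center in the frame of bench between -0.004 and 0.004 m and angle between the x axis of cell_center and the x axis of bench, either way round below 0.08 rad and angle between cell_center's own z axis and vertical below 0.06 rad and contact force between cell and receiver below 0.05 N), for 0.2 s.
2. the cell, in the channel, presses the receiver's shield onto its stop (over 2 N) (y of cell_center in the frame of bench between -0.004 and 0.004 m and angle between the x axis of cell_center and the x axis of bench, either way round below 0.08 rad and z of cell_center in the frame of bench below 0.052 m and contact force between cell and receiver above 2 N), for 0.2 s.
At the end, for the whole second after the job is handed in: The cell stands upright (0.06 rad) on the channel floor (2.5 mm), within 4 mm of the middle line, clear faces square to the light path within 0.08 rad, released, at rest, still holding the shield in with over 0.4 N (half its spring travel or more) (z of cell_center in the frame of bench between 0.043 and 0.0495 m and y of cell_center in the frame of bench between -0.004 and 0.004 m and angle between the x axis of cell_center and the x axis of bench, either way round below 0.08 rad and angle between cell_center's own z axis and vertical below 0.06 rad and contact force between cell and receiver above 0.4 N and linear speed of cell below 0.01 m/s and contact force between cell and the fingers below 0.05 N); the robot touches nothing.
It fails at once if the cell pressed on the receiver with over 10 N (contact force between cell and receiver above 10 N).
It fails at once if the cell tipped over 0.5 rad (angle between cell_center's own z axis and vertical above 0.5 rad).
It fails at once if the cell dropped (moving faster than 0.35 m/s while out of the fingers) (contact force between cell and the fingers below 0.05 N and linear speed of cell above 0.35 m/s).
It fails at once if another thing on the table moved over 15 mm (distance of any of relay, contactor, screwdriver, tape, spray, wrench, carton, cup from where it was at the start of the episode above 0.015 m).
It also fails if it takes over 64 s, if anything falls off the work surface, if the arm or the gripper's body presses on something with over 40 N, if the wrist force passes 120 N, or if a joint passes its speed limit or range.

### The arm

A 6-joint arm with a two-finger parallel gripper is mounted at the origin on the work surface. World frame = base frame: x ahead of the robot, y to its left, z up, the work surface at z = 0. Lengths are in m, angles in rad, forces in N, time in s.
With the tool pointing down it reaches from about 0.25 to 0.725 m from the base axis. Payload 4 kg.
Tool frame: the origin (TCP) lies between the finger pads; the fingertips stand 17 mm ahead of it and the grasp point (between the pads) lies 2 mm behind it; z points along the fingers, y is the direction in which the jaws open and shut (so a half turn about z gives the same grasp; the last joint's range is limited). The gripper opens to 85 mm and grips with 20 to 120 N. Pads are 22 mm wide; open, the fingers measure 114 mm over their backs; the gripper's body (76 mm by 85 mm) begins 54 mm behind the grasp point. The pads swing forward as they close: fully open they stand 13 mm farther back than shut.
Start: joints at [1.129, 0.241, 0.005, 1.335, 0, 1.571], TCP at [0.214, 0.452, 0.248] pointing down, gripper open.
Joint ranges: [-2.72, 2.72], [-1.05, 1.87], [-1.09, 1.28], [-1.99, 2.15], [-1.42, 1.44], [-3.14, 3.14]. Speed limits (rad/s): [2.79, 2.79, 3.14, 3.14, 3.14, 3.14].

### API

Orientations are given as a unit quaternion [x, y, z, w].
In Python, from workcell import readout, viewer, order gives the robot as it stands. The module is installed in compiled form; this text tells all that it offers.
- The arm moves only by the shell command python3 -m crank 'ROWS'. ROWS is text: rows parted by semicolons, each of 7 numbers parted by spaces: the shift along the tool's x, y, z in m, then the turn, a rotation vector about the tool's x, y, z in rad, then the gripper's target within -1 to 1 (shut at 1, half-way at 0, fully open at -1). A call has 1 to 20 rows; each row shifts and turns the pose as measured when the row begins, along the tool's axes as they then stand; what a row does not reach is not made up. A row lasts 1/12 s, in which the tool goes at most 41.7 mm and 7.16 degrees, less where a joint would pass 70% of its speed; a pose out of reach is approached as far as the arm can. A call with a gripper value outside its range is refused whole. The fingers move at their own pace and stop on an object; the grip force is fixed at half the most. Time passes only in rows, so rows that do not move let the fingers close. It gives the time, the measured TCP pose, the force and the opening at its end, in the units of the state.
- readout.get_obs(): the state, without advancing time (a new reading comes with each control period).
- viewer.camera(name): name is "scene" or "top" or "wrist"; returns the picture (480x640x3 uint8, red, green, blue); there is no depth.
- viewer.calibration(name): a dict with "fx", "fy", "cx", "cy" (pixels), "eye" and "rotation" of the camera in the world. Camera axes: x right, y down, z forward; pixel columns grow to the right and rows downward; lengths in m; the calibration is good to about 2 mm. A picture is of the moment at which its call begins: read the wrist's pose just before it. calibration takes no time and is no camera call; for the wrist camera it gives the pose at the moment of the call.
- order.job_done(): hands the job in, once; it reports no verdict.
The state is a dict: "clock": time; "joint_pos": joint angles; "joint_vel": joint speeds; "tau": joint torques, N m; "eef_pos": TCP position; "tool_rot": TCP orientation; "ft_force": force on the tool from outside, world axes, zero at the start; "ft_torque": the same for the moment, N m; "grip_width": finger opening in m.
Only numpy, scipy, OpenCV 4.12 (cv2) and the standard library are available. Lean on these libraries where they do the work, as an engineer would, in place of code of your own. Each camera call takes 0.05 s, during which the arm holds its last target. There are 200 camera calls.

## Working session

There is one attempt and no reset: what is moved stays moved. The work goes in short steps, Python scripts to look and compute and a shell command to move; the robot and the scene stay as the last step left them, time stands still between calls to the robot, and variables do not carry over. Pictures are saved under pics/ and viewed, about 8 in all and at most 12, crops included, and the job is handed in when it is done.

```bash
mkdir -p pics; python3 - <<'E'
from workcell import readout, viewer
import cv2
for n in ["top","scene"]:
    im=viewer.camera(n); cv2.imwrite(f"pics/{n}0.png",im[:,:,::-1]); c=viewer.calibration(n); print(n,c)
o=readout.get_obs(); print(o)
E
```

```text
top {'fx': 515.6877343208369, 'fy': 515.6877343208369, 'cx': 328.73606423532584, 'cy': 235.91025010013712, 'eye': array([ 0.4499952 , -0.04725694,  0.89483914]), 'rotation': array([ 0.7068386 , -0.70620536,  0.02511155, -0.03197803])}
scene {'fx': 437.6513655214368, 'fy': 437.6513655214368, 'cx': 306.101777965858, 'cy': 244.37785159115504, 'eye': array([1.05444417, 0.10355841, 0.47735599]), 'rotation': array([ 0.52758601,  0.72856603, -0.35483349, -0.25482884])}
{'clock': 0.1, 'joint_pos': array([ 1.12899482e+00,  2.41335584e-01,  3.84307928e-03,  1.33523170e+00,
       -5.68788675e-07,  1.57077834e+00]), 'joint_vel': array([ 0.00033933, -0.00235546,  0.00357624, -0.00065787,  0.00119762,
       -0.00145506]), 'tau': array([-3.45237522e-04, -3.73138297e+01,  2.53010130e+01,  1.08517846e-02,
       -5.62888795e-05,  6.10335377e-06]), 'eef_pos': array([0.21354781, 0.45149096, 0.24749694]), 'tool_rot': array([ 2.19099701e-01,  9.75702000e-01, -9.40577744e-04, -2.10938630e-04]), 'ft_force': array([0.37896656, 0.31128337, 0.64421042]), 'ft_torque': array([ 0.0289228 ,  0.01246497, -0.01610373]), 'grip_width': 0.08524661494415826}
```

View pics/top0.png

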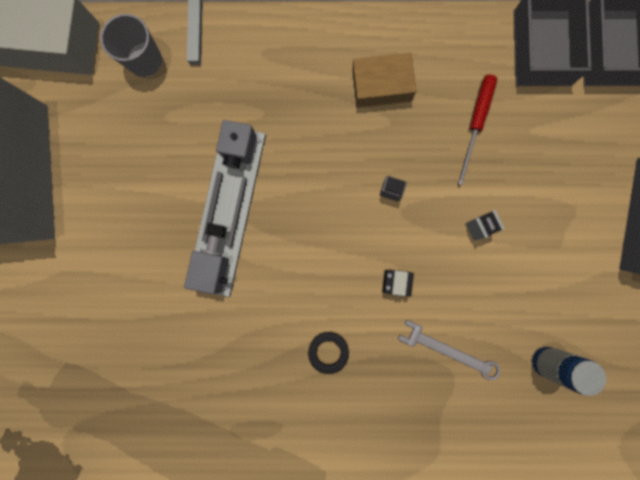

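The bench is at px (228,210), with the receiver at the bottom (barrel at 215,240) and the emitter at the top. There are three cell candidates: (393,188), (398,283) and (485,225). I'll zoom in to tell them apart.

```bash
python3 - <<'E'
import cv2,numpy as np
im=cv2.imread("pics/top0.png")
a=cv2.resize(im[165:305,370:515],None,fx=4,fy=4,interpolation=cv2.INTER_CUBIC)[:560,:400]
b=cv2.resize(im[165:305,450:515],None,fx=4,fy=4,interpolation=cv2.INTER_CUBIC)
cv2.imwrite("pics/a.png",cv2.resize(im[165:305,370:515],None,fx=4,fy=4,interpolation=cv2.INTER_CUBIC))
cv2.imwrite("pics/b.png",cv2.resize(im[110:305,170:290],None,fx=3,fy=3,interpolation=cv2.INTER_CUBIC))
E
```

```text
(no output)
```

View pics/a.png

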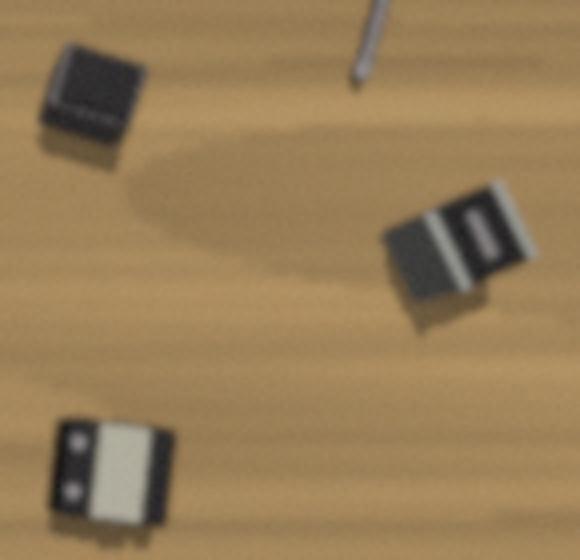

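View pics/b.png

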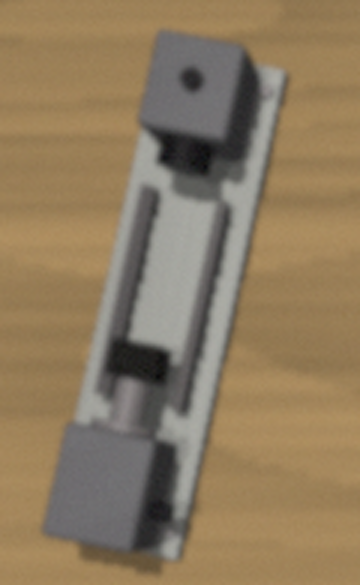

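Cell: the block at crop a (484,235), with two aluminium edges and a strip in the cap. Bench: receiver at the bottom of the image. Shield front is at crop b about (142,345), and the channel walls run (150,188)-(103,390) and (225,205)-(182,410).

```bash
cat > h.py <<'E'
import numpy as np
from workcell import readout, viewer
from scipy.spatial.transform import Rotation as R
def ray(c,px,z):
    d=R.from_quat(c["rotation"]).apply([(px[0]-c["cx"])/c["fx"],(px[1]-c["cy"])/c["fy"],1.])
    return c["eye"]+d*(z-c["eye"][2])/d[2]
def proj(c,P):
    q=R.from_quat(c["rotation"]).inv().apply(np.asarray(P,float)-c["eye"])
    return q[...,:2]/q[...,2:]*[c["fx"],c["fy"]]+[c["cx"],c["cy"]]
def todo(x,y,z,yaw):
    """tool-frame shift and turn from present pose to downwards pose, tool x axis heading yaw"""
    o=readout.get_obs(); r=R.from_quat(o["tool_rot"])
    t=R.from_euler("z",yaw)*R.from_euler("x",np.pi)
    print("pos",o["eef_pos"].round(4),"shift",r.inv().apply(np.array([x,y,z])-o["eef_pos"]).round(4),
      "rotvec",(r.inv()*t).as_rotvec().round(4),"F",o["ft_force"].round(2),"w",round(o["grip_width"],4),"t",o["clock"],"q6",o["joint_pos"].round(2))
E
python3 - <<'E'
from h import *
c=viewer.calibration("top")
f=lambda p,s,ox,oy:((p[0]+.5)/s-.5+ox,(p[1]+.5)/s-.5+oy)
P=[ray(c,f(p,4,370,165),.07) for p in [(430,213),(500,183),(537,256),(469,290)]]
print(np.round(P,4),"centre",np.mean(P,0).round(4),[np.linalg.norm(P[i]-P[i-1]).round(4) for i in range(4)])
d=(P[0]-P[3])+(P[1]-P[2]); print("yaw cell x",np.arctan2(d[1],d[0]))
W=[ray(c,f(p,3,170,110),.032) for p in [(150,188),(225,205),(182,410),(103,390)]]
print(np.round(W,4),np.mean(W,0).round(4),[np.linalg.norm(W[i]-W[i-1]).round(4) for i in range(4)])
d=W[3]-W[0]+W[2]-W[1]; print("yaw bench x",np.arctan2(d[1],d[0]))
B=[ray(c,f(p,3,170,110),.012) for p in [(287,72),(177,558)]]; print(np.round(B,4),np.linalg.norm(B[0]-B[1]), np.arctan2(*(B[1]-B[0])[1::-1]))
print("shield",ray(c,f((142,343),3,170,110),.061).round(4))
todo(.3,.2,.3,0)
E
```

```text
[[ 0.5459 -0.2773  0.07  ]
 [ 0.558  -0.3056  0.07  ]
 [ 0.5286 -0.3197  0.07  ]
 [ 0.5149 -0.2922  0.07  ]] centre [ 0.5369 -0.2987  0.07  ] [np.float64(0.0344), np.float64(0.0308), np.float64(0.0326), np.float64(0.0307)]
yaw cell x 0.44643436944106285
[[0.6281 0.1466 0.032 ]
 [0.6183 0.104  0.032 ]
 [0.5022 0.1264 0.032 ]
 [0.5134 0.1709 0.032 ]] [0.5655 0.137  0.032 ] [np.float64(0.1173), np.float64(0.0438), np.float64(0.1183), np.float64(0.0459)]
yaw bench x 2.941941741532746
[[0.7007 0.0724 0.012 ]
 [0.4192 0.1319 0.012 ]] 0.2877276715086036 2.9335410850734145
shield [0.5369 0.1429 0.061 ]
pos [0.2135 0.4515 0.2475] shift [-0.1857 -0.1905 -0.0521] rotvec [-6.0000e-04  2.6000e-03  2.6998e+00] F [0.38 0.31 0.64] w 0.0852 t 0.1 q6 [ 1.13  0.24  0.    1.34 -0.    1.57]
```

```bash
python3 -m crank '0 0 0 0 0 .124 -1;0 0 0 0 0 .124 -1;0 0 0 0 0 .124 -1;0 0 0 0 0 .124 -1;0 0 0 0 0 .124 -1;0 0 0 0 0 .124 -1;0 0 0 0 0 .124 -1;0 0 0 0 0 .124 -1;0 0 0 0 0 .124 -1;0 0 0 0 0 .124 -1;0 0 0 0 0 .124 -1;0 0 0 0 0 .124 -1;0 0 0 0 0 .124 -1;0 0 0 0 0 .124 -1;0 0 0 0 0 .124 -1;0 0 0 0 0 .124 -1;0 0 0 0 0 .124 -1;0 0 0 0 0 .124 -1'; python3 -c "
from h import *
todo(.537,-.299,.25,.446)"
```

```text
clock: 1.6
eef_pos: [0.3431, 0.3375, 0.2377]
tool_rot: [0.938, 0.34, -0.052, -0.052]
ft_force: [1.5, 0.2, 0.3]
grip_width: 0.0854
pos [0.3431 0.3375 0.2377] shift [-0.2617  0.607  -0.0769] rotvec [-0.1238  0.0782  0.2489] F [1.49 0.19 0.29] w 0.0854 t 1.6 q6 [ 0.7   0.25 -0.01  1.37  0.13  3.14]
```

The sixth joint turns the other way and reached its limit, so the arm drifted slightly in free air. I'll unwind it and use the grasp a half turn round.

```bash
python3 -m crank '0 0 0 0 0 -.1 -1;0 0 0 0 0 -.12 -1;0 0 0 0 0 -.124 -1;0 0 0 0 0 -.124 -1;0 0 0 0 0 -.124 -1;0 0 0 0 0 -.124 -1;0 0 0 0 0 -.124 -1;0 0 0 0 0 -.124 -1;0 0 0 0 0 -.124 -1;0 0 0 0 0 -.124 -1;0 0 0 0 0 -.124 -1;0 0 0 0 0 -.124 -1;0 0 0 0 0 -.124 -1;0 0 0 0 0 -.124 -1;0 0 0 0 0 -.124 -1;0 0 0 0 0 -.124 -1;0 0 0 0 0 -.124 -1;0 0 0 0 0 -.124 -1;0 0 0 0 0 -.124 -1;0 0 0 0 0 -.124 -1'; python3 -c "
from h import *
todo(.537,-.299,.25,.446+np.pi)"
```

```text
clock: 3.27
eef_pos: [0.3456, 0.3243, 0.2267]
tool_rot: [-0.011, 0.997, 0.024, -0.074]
ft_force: [0.0, -0.4, -0.1]
grip_width: 0.085
pos [0.3456 0.3243 0.2267] shift [-0.1703 -0.6247 -0.0802] rotvec [ 0.0803 -0.1351 -0.4237] F [ 0.03 -0.43 -0.05] w 0.085 t 3.2667 q6 [ 0.68  0.27 -0.03  1.36  0.13  0.65]
```

```bash
python3 -m crank '0 0 0 .02 -.034 -.106 -1;0 0 0 .02 -.034 -.106 -1;0 0 0 .02 -.034 -.106 -1;0 0 0 .02 -.034 -.106 -1;0 0 0 0 0 0 -1'; python3 -c "
from h import *
todo(.537,-.299,.25,.446+np.pi)"
```

```text
clock: 3.68
eef_pos: [0.3453, 0.3227, 0.2236]
tool_rot: [-0.232, 0.973, -0.003, 0.001]
ft_force: [-0.6, 0.5, -0.9]
grip_width: 0.0853
pos [0.3453 0.3227 0.2236] shift [ 0.1098 -0.6414 -0.0228] rotvec [-0.0056  0.0003  0.0227] F [-0.58  0.53 -0.86] w 0.0853 t 3.6833 q6 [ 0.75  0.2  -0.11  1.26 -0.01  0.29]
```

```bash
python3 -m crank '.0065 -.0377 -.0014 0 0 .0013 -1;.0065 -.0377 -.0014 0 0 .0013 -1;.0065 -.0377 -.0014 0 0 .0013 -1;.0065 -.0377 -.0014 0 0 .0013 -1;.0065 -.0377 -.0014 0 0 .0013 -1;.0065 -.0377 -.0014 0 0 .0013 -1;.0065 -.0377 -.0014 0 0 .0013 -1;.0065 -.0377 -.0014 0 0 .0013 -1;.0065 -.0377 -.0014 0 0 .0013 -1;.0065 -.0377 -.0014 0 0 .0013 -1;.0065 -.0377 -.0014 0 0 .0013 -1;.0065 -.0377 -.0014 0 0 .0013 -1;.0065 -.0377 -.0014 0 0 .0013 -1;.0065 -.0377 -.0014 0 0 .0013 -1;.0065 -.0377 -.0014 0 0 .0013 -1;.0065 -.0377 -.0014 0 0 .0013 -1;.0065 -.0377 -.0014 0 0 .0013 -1;0 0 0 0 0 0 -1'; python3 -c "
from h import *
import cv2
todo(.537,-.299,.25,.446+np.pi)
c=viewer.calibration('wrist');im=viewer.camera('wrist');cv2.imwrite('pics/w1.png',im[:,:,::-1]);print(c)
np.save('w1.npy',np.r_[c['eye'],c['rotation'],c['fx'],c['fy'],c['cx'],c['cy']])"
```

```text
clock: 5.18
eef_pos: [0.5229, -0.3335, 0.2393]
tool_rot: [-0.199, 0.98, 0.006, -0.005]
ft_force: [-0.6, 1.4, -1.0]
grip_width: 0.0855
pos [ 0.5229 -0.3335  0.2393] shift [-0.0263  0.0264 -0.0106] rotvec [ 0.0144 -0.008  -0.0454] F [-0.56  1.43 -0.98] w 0.0855 t 5.1833 q6 [-0.57  0.5   0.37  1.45  0.   -0.97]
{'fx': 348.4985343456471, 'fy': 348.4985343456471, 'cx': 321.1074563297806, 'cy': 242.16260744017998, 'eye': array([ 0.46049076, -0.36255244,  0.36502829]), 'rotation': array([0.54755707, 0.82556673, 0.11734783, 0.06964413])}
```

View pics/w1.png

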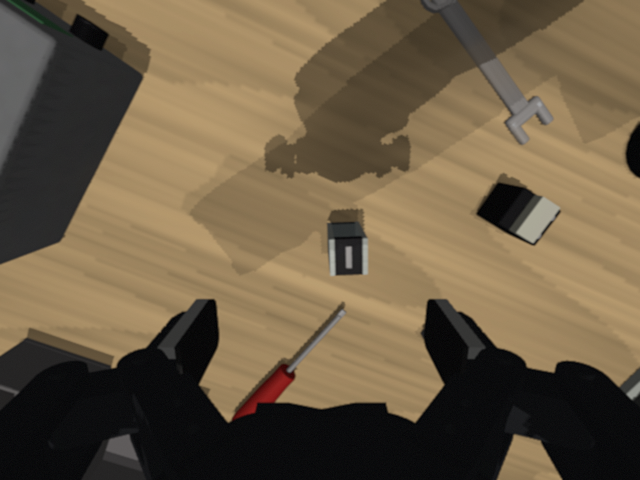

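The cell's top face is at px (328,236),(364,235),(367,275),(330,276), with the strip running vertically, so the jaws are nearly aligned with it. The screwdriver tip is at (343,306).

```bash
python3 -c "
from h import *
a=np.load('w1.npy');c=dict(eye=a[:3],rotation=a[3:7],fx=a[7],fy=a[8],cx=a[9],cy=a[10])
P=[ray(c,p,.07) for p in [(328,236),(364,235),(367.5,275),(330,276.5)]]
m=np.mean(P,0);d=P[0]-P[3]+P[1]-P[2];print(np.round(P,4),m,np.arctan2(d[1],d[0]),[np.linalg.norm(P[i]-P[i-1]).round(4) for i in range(4)])
print(ray(c,(343,306),.005))
todo(m[0],m[1],.12,.446+np.pi)"
```

```text
[[ 0.5276 -0.3232  0.07  ]
 [ 0.5146 -0.2945  0.07  ]
 [ 0.5473 -0.2758  0.07  ]
 [ 0.5617 -0.3065  0.07  ]] [ 0.53778383 -0.29998494  0.07      ] -2.6549807570767587 [np.float64(0.0379), np.float64(0.0315), np.float64(0.0377), np.float64(0.034)]
[ 0.61105077 -0.26643291  0.005     ]
pos [ 0.5223 -0.3309  0.2393] shift [-0.0273  0.0203  0.1194] rotvec [ 0.0172 -0.0079 -0.0442] F [ 0.55 -0.93 -0.3 ] w 0.0853 t 5.2333 q6 [-0.57  0.5   0.36  1.45  0.   -0.97]
```

```bash
python3 -m crank '-.007 .005 .030 .0045 -.002 -.015 -1;-.007 .005 .030 .0045 -.002 -.015 -1;-.007 .005 .030 .0045 -.002 -.015 -1;-.007 .005 .030 .0045 -.002 -.015 -1;0 0 0 0 0 0 -1'; python3 -c "
from h import *
todo(.5375,-.2995,.12,.463+np.pi)"
```

```text
clock: 5.65
eef_pos: [0.5385, -0.2998, 0.1157]
tool_rot: [-0.223, 0.975, 0.001, 0.002]
ft_force: [-0.3, 0.4, -1.2]
grip_width: 0.0857
pos [ 0.5385 -0.2998  0.1157] shift [ 0.0008  0.0007 -0.0043] rotvec [ 0.0007  0.0034 -0.0133] F [-0.26  0.37 -1.22] w 0.0857 t 5.65 q6 [-0.51  0.55  0.11  1.13  0.   -0.96]
```

```bash
python3 -m crank '0 0 .025 0 0 -.01 -1;0 0 .025 0 0 -.004 -1;0 0 .015 0 0 0 -1;0 0 0 0 0 0 -1'; python3 -c "
from h import *
todo(.5375,-.2995,.047,.463+np.pi)"
```

```text
clock: 5.98
eef_pos: [0.5389, -0.2969, 0.0526]
tool_rot: [-0.229, 0.973, 0.002, 0.002]
ft_force: [0.1, -0.3, 0.2]
grip_width: 0.0853
pos [ 0.5389 -0.2969  0.0526] shift [ 0.0025 -0.0017  0.0056] rotvec [ 0.0025  0.0039 -0.0015] F [ 0.08 -0.28  0.17] w 0.0853 t 5.9833 q6 [-0.51  0.61  0.04  1.    0.   -0.97]
```

```bash
python3 -m crank '.0025 -.0017 .005 .002 .003 -.0015 -1;0 0 0 0 0 0 -1;0 0 0 0 0 0 1;0 0 0 0 0 0 1;0 0 0 0 0 0 1;0 0 0 0 0 0 1;0 0 0 0 0 0 1;0 0 0 0 0 0 1;0 0 0 0 0 0 1;0 0 0 0 0 0 1;0 0 0 0 0 0 1'; python3 -c "
from h import *
todo(.5375,-.2995,.047,.463+np.pi)"
```

```text
clock: 6.9
eef_pos: [0.5408, -0.3014, 0.0564]
tool_rot: [-0.228, 0.974, -0.003, 0.004]
ft_force: [0.1, 1.2, 0.1]
grip_width: 0.0333
pos [ 0.5408 -0.3014  0.0564] shift [0.0021 0.0032 0.0094] rotvec [-0.0071  0.0068 -0.0028] F [0.13 1.22 0.12] w 0.0333 t 6.9 q6 [-0.51  0.6   0.04  1.    0.   -0.97]
```

```bash
python3 -m crank '0 0 -.015 0 0 0 1;0 0 -.03 0 0 0 1;0 0 -.03 0 0 0 1;0 0 -.03 0 0 0 1;0 0 0 0 0 0 1'; python3 -c "
from h import *
for i in range(3): print(readout.get_obs()['eef_pos'],readout.get_obs()['clock'])
todo(.595,.13,.16,2.938)"
```

```text
clock: 7.32
eef_pos: [0.5362, -0.2993, 0.159]
tool_rot: [-0.228, 0.974, 0.002, -0.001]
ft_force: [1.4, -0.5, -0.8]
grip_width: 0.0334
[ 0.53622418 -0.29928444  0.15900883] 7.3167
[ 0.53622418 -0.29928444  0.15900883] 7.3167
[ 0.53622418 -0.29928444  0.15900883] 7.3167
pos [ 0.5362 -0.2993  0.159 ] shift [-2.433e-01  3.586e-01  1.000e-04] rotvec [ 0.0034 -0.0028  0.6636] F [ 1.4  -0.47 -0.8 ] w 0.0334 t 7.3167 q6 [-0.51  0.52  0.18  1.24  0.   -0.97]
```

```bash
python3 -m crank '-.0203 .0299 0 0 0 0 1;-.0203 .0299 0 0 0 0 1;-.0203 .0299 0 0 0 0 1;-.0203 .0299 0 0 0 0 1;-.0203 .0299 0 0 0 0 1;-.0203 .0299 0 0 0 0 1;-.0203 .0299 0 0 0 0 1;-.0203 .0299 0 0 0 0 1;-.0203 .0299 0 0 0 0 1;-.0203 .0299 0 0 0 0 1;-.0203 .0299 0 0 0 0 1;-.0203 .0299 0 0 0 0 1;0 0 0 0 0 .11 1;0 0 0 0 0 .11 1;0 0 0 0 0 .11 1;0 0 0 0 0 .11 1;0 0 0 0 0 .11 1;0 0 0 0 0 .11 1;0 0 0 0 0 0 1'; python3 -c "
from h import *
import cv2
todo(.595,.13,.16,2.938)
c=viewer.calibration('wrist');im=viewer.camera('wrist');cv2.imwrite('pics/w2.png',im[:,:,::-1])
np.save('w2.npy',np.r_[c['eye'],c['rotation'],c['fx'],c['fy'],c['cx'],c['cy']])"
```

```text
clock: 8.9
eef_pos: [0.5918, 0.1495, 0.1344]
tool_rot: [0.116, 0.993, -0.004, -0.012]
ft_force: [-0.3, 0.4, -3.1]
grip_width: 0.0335
pos [0.5918 0.1495 0.1344] shift [-0.007  -0.0185 -0.0256] rotvec [-0.0097 -0.0228 -0.0297] F [-0.31  0.37 -3.11] w 0.0335 t 8.9 q6 [0.25 0.54 0.15 1.21 0.   0.48]
```

View pics/w2.png

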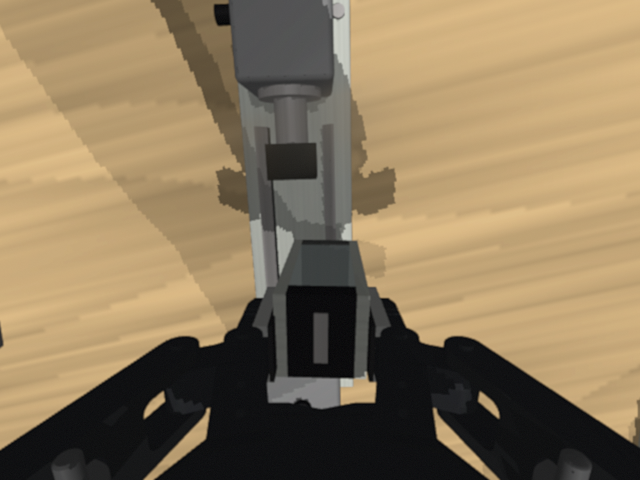

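Cell held square: its top face is at columns 274–370 with the strip vertical. The bench runs up the image at columns 245–352, with the shield at (267–316, 145–178) and the receiver above it. I'll crop in for line measurements.

```bash
python3 -c "
import cv2
im=cv2.imread('pics/w2.png');cv2.imwrite('pics/w2c.png',cv2.resize(im[70:310,225:375],None,fx=2.5,fy=2.5,interpolation=cv2.INTER_CUBIC))"
```

```text
(no output)
```

View pics/w2c.png

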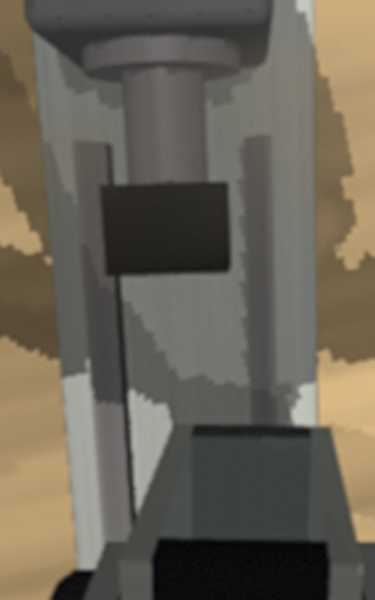

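```bash
cat > m2.py <<'E'
from h import *
a=np.load('w2.npy');c=dict(eye=a[:3],rotation=a[3:7],fx=a[7],fy=a[8],cx=a[9],cy=a[10])
g=lambda p,z: ray(c,((p[0]+.5)/2.5-.5+225,(p[1]+.5)/2.5-.5+70),z)
L=[g((40,120),.012),g((78,570),.012)];Rr=[g((308,20),.012),g((317,400),.012)]
yl=[np.arctan2(*(q[0]-q[1])[1::-1]) for q in (L,Rr)]; print("yaws",yl)
W=[g(p,.032) for p in [(75,143),(108,145),(243,137),(272,136)]]
yaw=2.938
B=R.from_euler('z',yaw)
m=(W[0]+W[3])/2; print("widths",np.linalg.norm(W[0]-W[3]),np.linalg.norm(W[1]-W[2]),"plate",[B.inv().apply(q-L[0]).round(4) for q in Rr])
o=m-B.apply([.062,0,.032]); print("origin from wall end",o)
for q in L+Rr: print("plate edge pts in bench",B.inv().apply(q-o).round(4))
for p,z in [((107,274),.061),((229,270),.061),((107,274),.033),((229,270),.033)]: print("shield",B.inv().apply(g(p,z)-o).round(4))
T=[ray(c,p,.148) for p in [(274,289),(370,289),(370,377),(274,377)]]
print("eye",c["eye"],"cell top @.148",np.mean(T,0),[np.linalg.norm(T[i]-T[i-1]).round(4) for i in range(4)])
E
python3 m2.py
```

```text
yaws [np.float64(2.939495011761562), np.float64(2.9546145028868502)]
widths 0.049374138323562834 0.033895653680035866 plate [array([ 0.0227, -0.0727, -0.    ]), array([-0.0797, -0.0744, -0.    ])]
origin from wall end [0.56918911 0.13809713 0.        ]
plate edge pts in bench [0.0694 0.0375 0.012 ]
plate edge pts in bench [-0.0623  0.0373  0.012 ]
plate edge pts in bench [ 0.0921 -0.0352  0.012 ]
plate edge pts in bench [-0.0103 -0.0369  0.012 ]
shield [0.0315 0.0141 0.061 ]
shield [ 0.0316 -0.0136  0.061 ]
shield [0.0294 0.0187 0.033 ]
shield [ 0.0295 -0.0129  0.033 ]
eye [0.5271513  0.16590103 0.26117196] cell top @.148 [0.5897914 0.1502553 0.148    ] [np.float64(0.0354), np.float64(0.0334), np.float64(0.0353), np.float64(0.0359)]
```

```bash
python3 -c "
from h import *
todo(.598,.132,.125,2.943)"; python3 -m crank '-.0045 -.009 .002 -.005 -.011 -.017 1;-.0045 -.009 .002 -.005 -.011 -.017 1;0 0 0 0 0 0 1'; python3 -c "
from h import *
todo(.598,.132,.11,2.943)"
```

```text
pos [0.5916 0.1494 0.1342] shift [-0.0104 -0.0154  0.0091] rotvec [-0.0099 -0.0235 -0.031 ] F [-1.1  -0.49 -3.2 ] w 0.0331 t 8.95 q6 [0.25 0.54 0.15 1.21 0.   0.48]
clock: 9.2
eef_pos: [0.5956, 0.1298, 0.1274]
tool_rot: [0.092, 0.996, -0.0, -0.002]
ft_force: [-0.7, -0.4, -2.7]
grip_width: 0.0333
pos [0.5956 0.1298 0.1274] shift [-0.002   0.0026  0.0174] rotvec [-0.0008 -0.0035  0.015 ] F [-0.67 -0.37 -2.74] w 0.0333 t 9.2 q6 [0.21 0.53 0.11 1.16 0.   0.4 ]
```

```bash
python3 -m crank '-.002 .0026 .008 0 -.003 .015 1;0 0 .008 0 0 0 1;0 0 0 0 0 0 1'; python3 -c "
from h import *
import cv2
todo(.598,.132,.10,2.943)
c=viewer.calibration('wrist');im=viewer.camera('wrist');cv2.imwrite('pics/w3.png',im[60:420,200:440,::-1]);cv2.imwrite('pics/w3.png',cv2.resize(cv2.imread('pics/w3.png'),None,fx=1.6,fy=1.6))
np.save('w3.npy',np.r_[c['eye'],c['rotation'],c['fx'],c['fy'],c['cx'],c['cy']])"
```

```text
clock: 9.45
eef_pos: [0.5978, 0.1322, 0.1093]
tool_rot: [0.099, 0.995, -0.0, -0.001]
ft_force: [-0.8, 0.1, -3.6]
grip_width: 0.0334
pos [0.5978 0.1322 0.1093] shift [-0.0003 -0.0002  0.0093] rotvec [-0.0005 -0.0018  0.0004] F [-0.77  0.12 -3.56] w 0.0334 t 9.45 q6 [0.22 0.55 0.1  1.12 0.   0.42]
```

View pics/w3.png

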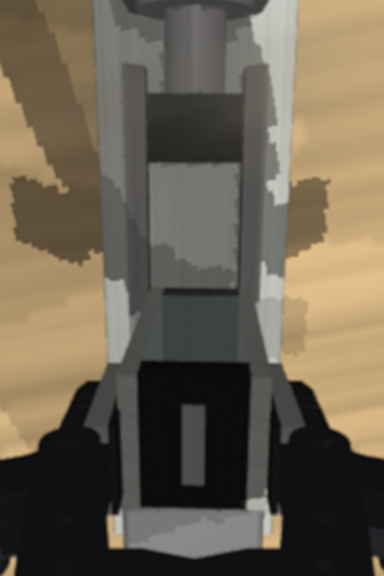

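The cell (columns 118–272), walls (122–268), shield (147–243) and plate are all centred on column ~195, so they are aligned. Lowering.

```bash
python3 -m crank '0 0 .008 0 0 0 1;0 0 .008 0 0 0 1;0 0 .005 0 0 0 1;0 0 0 0 0 0 1'; python3 -c "
from h import *
todo(.598,.132,.066,2.943)"
```

```text
clock: 9.83
eef_pos: [0.598, 0.1337, 0.0865]
tool_rot: [0.098, 0.995, 0.0, -0.001]
ft_force: [-0.2, -0.3, -2.8]
grip_width: 0.0334
pos [0.598  0.1337 0.0865] shift [-0.0004 -0.0017  0.0205] rotvec [ 0.     -0.0016  0.0028] F [-0.21 -0.33 -2.8 ] w 0.0334 t 9.8333 q6 [0.22 0.57 0.07 1.07 0.   0.42]
```

Bottom is near z 0.032, at the flare. Correcting 1.6 mm sideways and continuing in small steps.

```bash
python3 -m crank '0 -.0016 .002 0 0 0 1;0 0 .003 0 0 0 1;0 0 .003 0 0 0 1;0 0 .001 0 0 0 1'; python3 -c "
from h import *
todo(.598,.132,.066,2.943)"
```

```text
clock: 10.17
eef_pos: [0.5982, 0.1308, 0.0782]
tool_rot: [0.098, 0.995, -0.001, 0.0]
ft_force: [-0.1, 0.7, -2.9]
grip_width: 0.0335
pos [0.5982 0.1308 0.0782] shift [0.0004 0.0011 0.0122] rotvec [-0.0023  0.0006  0.0024] F [-0.08  0.69 -2.89] w 0.0335 t 10.1667 q6 [ 0.22  0.58  0.06  1.05 -0.    0.41]
```

```bash
python3 -m crank '0 0 .003 0 0 0 1;0 0 .002 0 0 0 1'; python3 -c "
from h import *
todo(.598,.132,.066,2.943)"
```

```text
clock: 10.33
eef_pos: [0.5987, 0.1308, 0.0735]
tool_rot: [0.098, 0.995, -0.001, 0.001]
ft_force: [-0.3, -1.0, -1.8]
grip_width: 0.0333
pos [0.5987 0.1308 0.0735] shift [0.0009 0.0011 0.0075] rotvec [-0.0014  0.0019  0.002 ] F [-0.32 -1.02 -1.76] w 0.0333 t 10.3333 q6 [ 0.22  0.58  0.05  1.04 -0.    0.41]
```

```bash
python3 -m crank '0 .0005 .002 0 0 0 1;0 0 .002 0 0 0 1;0 0 .001 0 0 0 1'; python3 -c "
from h import *
todo(.598,.132,.066,2.943)"
```

```text
clock: 10.58
eef_pos: [0.5989, 0.1309, 0.0683]
tool_rot: [0.098, 0.995, -0.001, 0.001]
ft_force: [-3.7, -2.2, 7.6]
grip_width: 0.0333
pos [0.5989 0.1309 0.0683] shift [0.0012 0.0009 0.0023] rotvec [-0.0021  0.0025  0.0016] F [-3.75 -2.21  7.58] w 0.0333 t 10.5833 q6 [ 0.22  0.59  0.04  1.03 -0.    0.41]
```

```bash
python3 -m crank '0 0 .002 0 0 0 1;0 0 .001 0 0 0 1'; python3 -c "
from h import *
todo(.598,.132,.066,2.943)"
```

```text
clock: 10.75
eef_pos: [0.5995, 0.1312, 0.0681]
tool_rot: [0.098, 0.995, -0.001, 0.002]
ft_force: [-1.4, -1.2, -0.3]
grip_width: 0.0328
pos [0.5995 0.1312 0.0681] shift [0.0016 0.0005 0.0021] rotvec [-0.0012  0.0047  0.0019] F [-1.42 -1.25 -0.31] w 0.0328 t 10.75 q6 [ 0.22  0.59  0.04  1.02 -0.    0.41]
```

Seated: TCP z 0.068 as predicted, with floor contact felt. Hold for a moment, then slide.

```bash
cat > s.py <<'E'
from h import *
o=readout.get_obs(); b=R.from_euler('z',2.943).inv()
print("bench pos",b.apply(o["eef_pos"]-[.569,.138,0]).round(4),"Fbench",b.apply(o["ft_force"]).round(2),"t",o["clock"],"w",o["grip_width"].round(4))
todo(.5995,.1312,.068,2.943)
E
python3 -m crank '0 0 0 0 0 0 1;0 0 0 0 0 0 1;0 0 0 0 0 0 1;0 0 0 0 0 0 1'; python3 s.py
```

```text
clock: 11.08
eef_pos: [0.5994, 0.1312, 0.0681]
tool_rot: [0.098, 0.995, -0.001, 0.002]
ft_force: [-0.8, -2.0, 0.5]
grip_width: 0.0329Traceback (most recent call last):
  File "s.py", line 3, in <module>
    print("bench pos",b.apply(o["eef_pos"]-[.569,.138,0]).round(4),"Fbench",b.apply(o["ft_force"]).round(2),"t",o["clock"],"w",o["grip_width"].round(4))
                                                                                                                               ^^^^^^^^^^^^^^^^^^^^^
AttributeError: 'float' object has no attribute 'round'
```

```bash
python3 -m crank '.004 0 0 0 0 0 1;.004 0 0 0 0 0 1;.004 0 0 0 0 0 1;.004 0 0 0 0 0 1;0 0 0 0 0 0 1'; python3 s.py
```

```text
clock: 11.5
eef_pos: [0.5847, 0.1342, 0.0682]
tool_rot: [0.099, 0.995, -0.001, 0.005]
ft_force: [0.4, -1.4, -1.7]
grip_width: 0.0332Traceback (most recent call last):
  File "s.py", line 3, in <module>
    print("bench pos",b.apply(o["eef_pos"]-[.569,.138,0]).round(4),"Fbench",b.apply(o["ft_force"]).round(2),"t",o["clock"],"w",o["grip_width"].round(4))
                                                                                                                               ^^^^^^^^^^^^^^^^^^^^^
AttributeError: 'float' object has no attribute 'round'
```

```bash
sed -i 's/,"w",o\["grip_width"\].round(4)//' s.py; python3 s.py; python3 -m crank '.004 0 0 0 .005 0 1;.004 0 0 0 .004 0 1;.004 0 0 0 0 0 1;.003 0 0 0 0 0 1;0 0 0 0 0 0 1'; python3 s.py
```

```text
bench pos [-0.0162  0.0006  0.0682] Fbench [-0.7   1.28 -1.71] t 11.5
pos [0.5847 0.1342 0.0682] shift [-0.0151 -0.      0.0003] rotvec [-0.0012  0.0099  0.0012] F [ 0.43 -1.4  -1.71] w 0.0332 t 11.5 q6 [ 0.23  0.56 -0.01  1.   -0.01  0.43]
clock: 11.92
eef_pos: [0.5682, 0.1375, 0.0681]
tool_rot: [0.098, 0.995, -0.001, -0.0]
ft_force: [1.2, -0.3, -2.3]
grip_width: 0.0334
bench pos [0.0007 0.0006 0.0681] Fbench [-1.26  0.07 -2.31] t 11.9167
pos [0.5682 0.1375 0.0681] shift [-0.0319 -0.0001  0.0001] rotvec [-0.0012  0.0001  0.0015] F [ 1.22 -0.32 -2.31] w 0.0334 t 11.9167 q6 [ 0.24  0.54 -0.04  0.99 -0.    0.44]
```

```bash
python3 -m crank '.003 0 0 0 0 0 1;.003 0 0 0 0 0 1;.003 0 0 0 0 0 1;.003 0 0 0 0 0 1;0 0 0 0 0 0 1'; python3 s.py|head -1
python3 -m crank '.001 0 0 0 0 0 1;.001 0 0 0 0 0 1;.001 0 0 0 0 0 1' >/dev/null; python3 s.py|head -1
```

```text
clock: 12.33
eef_pos: [0.5552, 0.1402, 0.0681]
tool_rot: [0.098, 0.995, -0.001, 0.0]
ft_force: [0.8, -0.8, -1.4]
grip_width: 0.0332
bench pos [0.014  0.0005 0.0681] Fbench [-0.96  0.66 -1.41] t 12.3333
bench pos [0.0171 0.0005 0.0681] Fbench [-1.86  0.25 -1.72] t 12.5833
```

```bash
python3 -m crank '.001 0 0 0 0 0 1;.001 0 0 0 0 0 1' >/dev/null; python3 s.py; python3 -m crank '0 0 0 0 0 0 1'|tail -2|head -1
```

```text
bench pos [0.0191 0.0005 0.0681] Fbench [-0.66  0.53 -1.32] t 12.75
pos [0.5502 0.1413 0.0681] shift [-0.0503 -0.0002  0.0002] rotvec [-0.001   0.001   0.0013] F [ 0.54 -0.65 -1.32] w 0.0331 t 12.75 q6 [ 0.25  0.51 -0.09  0.97 -0.    0.45]
ft_force: [1.1, -1.0, -1.7]
```

Single 0.5 mm rows now, reading the force after each.

```bash
python3 -m crank '.0005 0 0 0 0 0 1' >/dev/null; python3 s.py|head -1; python3 -m crank '.0005 0 0 0 0 0 1' >/dev/null; python3 s.py|head -1; python3 -m crank '.0005 0 0 0 0 0 1' >/dev/null; python3 s.py|head -1; python3 -m crank '.0005 0 0 0 0 0 1' >/dev/null; python3 s.py|head -1
```

```text
bench pos [0.0196 0.0005 0.0682] Fbench [-1.31  2.11 -1.66] t 12.9167
bench pos [0.0201 0.0005 0.0681] Fbench [-1.64  1.21 -2.79] t 13.0
bench pos [0.0205 0.0005 0.0681] Fbench [-1.26  0.91 -1.91] t 13.0833
bench pos [0.0206 0.0005 0.0682] Fbench [-3.55  1.32 -2.31] t 13.1667
```

```bash
python3 -m crank '.0003 0 0 0 0 0 1' >/dev/null; python3 s.py|head -1; python3 -m crank '.0003 0 0 0 0 0 1' >/dev/null; python3 s.py|head -1; python3 -m crank '.0003 0 0 0 0 0 1' >/dev/null; python3 s.py|head -1
```

```text
bench pos [0.0206 0.0005 0.0682] Fbench [-3.53  1.   -3.14] t 13.25
bench pos [0.0206 0.0005 0.0682] Fbench [-3.06  0.24 -1.79] t 13.3333
bench pos [0.0207 0.0005 0.0682] Fbench [-2.6   1.65 -3.22] t 13.4167
```

The stop is at bench x 0.0206: position has stalled and the force is steady. Press a bit more firmly.

```bash
python3 -m crank '.0005 0 0 0 0 0 1' >/dev/null; python3 s.py|head -1; python3 -m crank '.0006 0 0 0 0 0 1' >/dev/null; python3 s.py|head -1; python3 -m crank '.0006 0 0 0 0 0 1' >/dev/null; python3 s.py|head -1
```

```text
bench pos [0.0207 0.0005 0.0682] Fbench [-3.69  1.44 -4.69] t 13.5
bench pos [0.0207 0.0005 0.0682] Fbench [-5.02  1.18 -4.31] t 13.5833
bench pos [0.0208 0.0005 0.0683] Fbench [-4.55  1.69 -4.25] t 13.6667
```

```bash
python3 -m crank '.0006 0 0 0 0 0 1;.0006 0 0 0 0 0 1' >/dev/null; python3 s.py|head -1; python3 -m crank '.0006 0 .0002 0 0 0 1;.0006 0 .0002 0 0 0 1' >/dev/null; python3 s.py
```

```text
bench pos [0.0208 0.0005 0.0683] Fbench [-4.97  0.96 -4.22] t 13.8333
bench pos [0.0208 0.0005 0.0683] Fbench [-4.8   1.34 -2.73] t 14.0
pos [0.5485 0.1416 0.0683] shift [-0.0521 -0.0001  0.0009] rotvec [-0.001   0.0124 -0.0005] F [ 4.44 -2.26 -2.73] w 0.0333 t 14.0 q6 [ 0.26  0.5  -0.11  0.95 -0.01  0.45]
```

Pressed steadily at ~4.5–5 N for over 0.4 s. Now I'll relax, remove the small tilt, seat the cell on the floor and check before opening.

```bash
python3 -m crank '.0002 0 .0002 0 .004 0 1' >/dev/null; python3 s.py|head -1; python3 -m crank '0 0 .0003 0 .004 0 1;0 0 .0003 0 .004 0 1' >/dev/null; python3 s.py;  python3 -m crank '0 0 .0004 0 .002 0 1;0 0 .0004 0 0 0 1' >/dev/null; python3 s.py
```

```text
bench pos [0.0207 0.0005 0.0683] Fbench [-4.38  1.42 -3.05] t 14.0833
bench pos [0.0206 0.0005 0.0681] Fbench [-3.62  1.99 -1.73] t 14.25
pos [0.5487 0.1416 0.0681] shift [-0.0518 -0.0001  0.0002] rotvec [-0.0008  0.0013 -0.0005] F [ 3.16 -2.67 -1.73] w 0.0333 t 14.25 q6 [ 0.25  0.51 -0.1   0.97 -0.    0.45]
bench pos [0.0205 0.0005 0.0681] Fbench [-1.6   2.28  1.89] t 14.4167
pos [0.5488 0.1416 0.0681] shift [-0.0517 -0.0001  0.    ] rotvec [-0.0007 -0.0009 -0.0005] F [ 1.12 -2.55  1.89] w 0.0332 t 14.4167 q6 [ 0.25  0.51 -0.09  0.97 -0.    0.45]
```

```bash
python3 -m crank '0 0 0 0 0 0 .1;0 0 0 0 0 0 0;0 0 0 0 0 0 -.1;0 0 0 0 0 0 -.3;0 0 0 0 0 0 -.3;0 0 0 0 0 0 -.3'; python3 s.py
```

```text
clock: 14.92
eef_pos: [0.5441, 0.1442, 0.0673]
tool_rot: [0.098, 0.995, 0.002, -0.005]
ft_force: [0.1, 0.2, -0.2]
grip_width: 0.0554
bench pos [ 0.0256 -0.0012  0.0673] Fbench [-0.03 -0.16 -0.15] t 14.9167
pos [0.5441 0.1442 0.0673] shift [-0.0568 -0.0019 -0.0014] rotvec [ 0.0028 -0.0111  0.0021] F [ 0.06  0.16 -0.15] w 0.0554 t 14.9167 q6 [ 0.26  0.51 -0.1   0.97  0.01  0.45]
```

```bash
python3 -m crank '0 0 -.01 0 0 0 -.3;0 0 -.02 0 0 0 -.3;0 0 -.03 0 0 0 -.3;0 0 -.03 0 0 0 -.3;0 0 -.03 0 0 0 -.3;-.03 0 -.02 0 0 0 -.3;-.03 0 -.01 0 0 0 -.3;0 0 0 0 0 0 -.3'; python3 -c "
from h import *
import cv2
c=viewer.calibration('wrist');im=viewer.camera('wrist');cv2.imwrite('pics/w4.png',im[:,:,::-1])
np.save('w4.npy',np.r_[c['eye'],c['rotation'],c['fx'],c['fy'],c['cx'],c['cy']])
cv2.imwrite('pics/s4.png',viewer.camera('scene')[:,:,::-1])"
```

```text
clock: 15.58
eef_pos: [0.6013, 0.1317, 0.2254]
tool_rot: [0.097, 0.995, 0.001, -0.009]
ft_force: [0.1, 0.8, -0.0]
grip_width: 0.0553
```

View pics/w4.png

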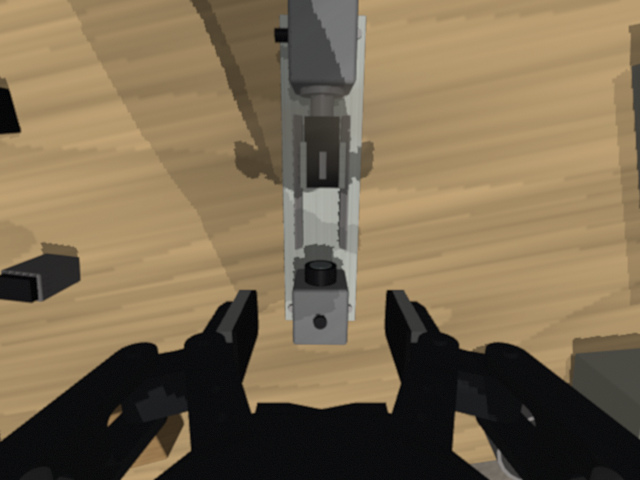

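View pics/s4.png

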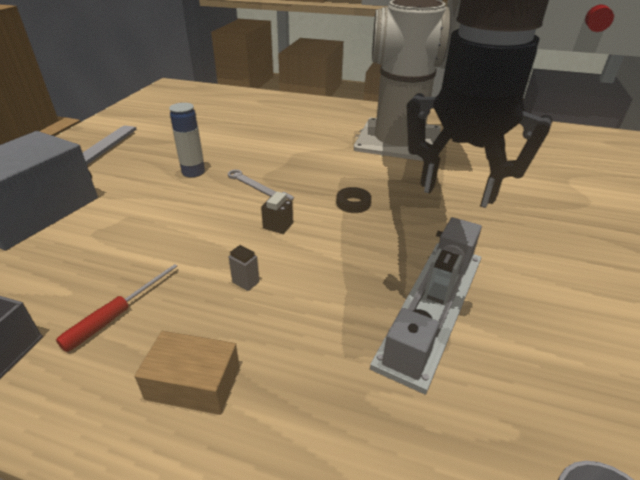

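The cell stands square in the channel, with near-edge corners at (304,187),(341,187) and the strip at (323,165). It sits up against the dark shield (rows 117–147), and the other objects are where they were. One numeric check, then hand in.

```bash
python3 -c "
from h import *
from workcell import order
a=np.load('w4.npy');c=dict(eye=a[:3],rotation=a[3:7],fx=a[7],fy=a[8],cx=a[9],cy=a[10])
b=R.from_euler('z',2.943).inv()
for p in [(304,187),(341,187),(323,165)]: print(b.apply(ray(c,p,.082)-[.569,.138,0]).round(4))
order.job_done()"
```

```text
[0.0054 0.0133 0.082 ]
[ 0.0056 -0.0151  0.082 ]
[ 0.022  -0.0012  0.082 ]
the job is handed in; nothing more can be done
```

The window cell is standing upright in the channel, let go, up against the receiver's shield. I handed the job in at about 15.7 s of the 64 s; no verdict was reported.

- **Seating:** I gripped the cell by its aluminium faces and set it on the channel floor at about bench x = -31 mm. It touched the floor at tool height 0.068 m, as predicted.
- **Pressing:** I slid it until the position stalled at bench x = 20.6 mm. The camera estimate of the stop was about 22.5 mm, so the two agree to within 2 mm. I then pressed with the wrist force reading about 4.5–5 N for roughly 0.45 s. The highest reading was 5.0 N, taken between rows, so a brief peak could have been missed.
- **Release:** I took out a 0.012 rad tilt that had built up during the press and seated the cell again before opening the fingers. The wrist force fell to about zero.
- **Last images:** The cell is upright and square against the shield. Its strip is at bench x = 22 mm and about 1 mm off the middle line, and the other objects appear where they were.

**Not confirmed:**
- The spring force left on the shield can't be read directly. I infer it from the cell's position, which is only good to about 2 mm.
- The cell's width came out as 28 mm instead of 34 mm in the last image, probably because I picked the cap edges inside the aluminium ones.

**Went wrong:** early on I turned the last joint the wrong way to its limit. The arm drifted in free air and touched nothing.

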